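# Register a steel bar in a locating jig and swing the keeper over it

## Task

Take the longer of the two steel bars out of the sloping rack and set it down flat on the bed of the locating jig before you let go of it. Push it home so that a long side lies flush along the fence and one end is up against the end stop, then swing the jig's keeper arm over the bar as far as it goes. Leave the bar registered and the shorter bar and everything else where they are.

Things in the scene. Friction and masses are not known exactly. Their poses are not given: they have to be found in the camera images.
- long_bar_center (a point): Centre of the longer bar: loose plain steel bar, 100 x 25 x 16 mm, 0.08 to 0.15 kg. x along its length (up the slope while in the rack), y along its width, z along its thickness. It starts in one of the rack's two slots, leaning at 35 degrees, upper end away from the robot. Its two long sides (25 mm apart) are free to grasp from 25 to 100 mm from its lower end.
- short_bar_center (a point): Centre of the shorter bar, 70 x 25 x 16 mm, same steel and axes as the longer one; it stands in the rack's other slot and stays there.
- rack: Fixed grey sloping rack, base 115 x 124 x 6 mm, origin at the underside near its centre; x away from the robot at yaw 0, z up. Two slots at y = +42 and -42 mm rise along +x at 35 degrees; in each a bar rests on an 18 mm wide rail (narrower than the bar), lower end on a lip, between side guides that cover the bottom 20 mm of its length.
- jig: Fixed locating jig: aluminium bed, top 12 mm above the worktop, from x = -65 to 58 mm and y = -90 to 75 mm from this origin (on the underside). x points away from the robot at yaw 0, y to its left, z up. On the bed stand a fence and an end stop at right angles; the keeper arm pivots behind the fence at x = 68, y = -15 mm.
- jig_fence (a point): Middle of the fence's flat face, which looks to the jig's -x: x = 45, y = 11.5, z = 19 mm from the jig's origin. The fence is a steel strip along the jig's y, 93 mm long (y = -35 to 58 mm), 11 mm thick, its top 14 mm above the bed. Axes as the jig.
- jig_stop (a point): Middle of the end stop's flat face, which looks to the jig's -y: x = 28, y = 60, z = 19 mm from the jig's origin. The stop is a steel block 34 mm long along the jig's x (x = 11 to 45 mm), 11 mm thick, its top 14 mm above the bed. Axes as the jig.
- jig_seat (a point): Where the centre of the longer bar is when it lies flat on the bed, its length along the jig's y, one long side on the fence and one end on the end stop: x = 32.5, y = 10, z = 20 mm from the jig's origin; same axes as the jig.
- keeper_knob (a point): Centre of the upright round black knob (16 mm diameter, 21 mm tall, from 37 to 58 mm above the worktop) on the end of the keeper arm, 42 mm from the pivot. The arm's underside is 31 mm above the worktop, 3 mm above a bar lying on the bed.
- keeper (a joint): Angle of the keeper arm, rad: 0 = parked behind the fence, pointing along the jig's +y from its pivot; turns anticlockwise seen from above; 1.57 = closed on its stop, pointing along the jig's -x across the bar. Starts at 0 to 0.3, moves with light friction (about 1 N at the knob) and stays where it is left.
- terminal_block: Bystander: small white screw terminal block, 18 x 52 x 20 mm, loose on the worktop just left of the jig; origin at its underside.
- vial_a: Bystander: black-capped sample vial, 30 mm across, 50 mm tall, standing loose left of the jig; origin at its underside.
- glue: Bystander: small glue bottle with a pointed nozzle, 28 mm across, 92 mm tall, standing loose right of the rack; origin at its underside.
- caliper: Bystander: caliper, 59 x 165 x 10 mm, lying loose left of the jig; origin at its underside.

How it is judged:
By the outcome, as a careful person would: the job done as asked, in the order asked, and still so for the second after the job is handed in, with the robot touching nothing.
It also fails if it takes over 61 s, if anything falls off the work surface, if the arm or the gripper's body presses on something with over 40 N, if the wrist force passes 120 N, or if a joint passes its speed limit or range.

## Robot

A 6-joint arm with a two-finger parallel gripper is mounted at the origin on a cart in front of the work surface, level with it; the furniture and walls round the work are solid. World frame = base frame: x ahead of the robot, y to its left, z up, the work surface at z = 0. Lengths are in m, angles in rad, forces in N, time in s.
With the tool pointing down it reaches from about 0.325 to 0.775 m from the base axis. Payload 5.5 kg.
Tool frame: the origin (TCP) lies between the finger pads; the fingertips stand 8 mm ahead of it and the grasp point (between the pads) lies 11 mm behind it (tcp_to_tips is the distance from the TCP to the fingertips, in m); z points along the fingers, y is the direction in which the jaws open and shut (so a half turn about z gives the same grasp; the last joint's range is limited). The gripper opens to 88 mm and grips with 3 to 60 N. Pads are 20 mm wide; open, the fingers measure 115 mm over their backs; the gripper's body (75 mm by 178 mm) begins 61 mm behind the grasp point.
Start: joints at [-1.406, 0.091, 1.231, -0, 1.82, -0.057], TCP at [0.132, -0.585, 0.231] pointing down, gripper open.
Joint ranges: [-2.87, 2.87], [-0.86, 2.18], [0.17, 2.46], [-1.51, 4.65], [0.06, 2.69], [-2.65, 2.65]. Speed limits (rad/s): [2.57, 2.57, 3.01, 3.14, 3.14, 3.14].

## Interface

Orientations are given as a unit quaternion [w, x, y, z].
In Python, from bench import * gives the robot as it stands. Calls block until the motion is done:
- move_to(position, orientation): joint-space move of the TCP to a pose.
- move_l(position, speed=0.15, orientation=None): straight line of the TCP; orientation=None keeps the orientation; speed is the mean speed in m/s.
- movej(angles): joint-space move.
- gripper_open() and close(): open the fingers fully, or close them until they stop; the grip force is fixed at half the most.
- hold(seconds).
- inverse_kinematics(position, orientation): joint angles nearest the present ones, or None.
- state(): the state.
- get_image(name): name is "scene" or "top" or "wrist"; returns a dict with "frame" (400x640x3 uint8, blue, green, red), "depth" (400x640 float32, m along the optical axis (not along the pixel's ray), 0 where there is no reading), "camera_matrix" (3x3 intrinsics, pixels), "view" (4x4, takes a point from world to camera coordinates). Camera axes: x right, y up, looking along -z (the intrinsics and any distortion apply to the point x, -y, -z); pixel columns grow to the right and rows downward; lengths in m; the calibration is good to about 2 mm. The wrist camera is an equidistant fisheye: a pixel r from the principal point sees the ray r / f radians off the axis. A picture is of the moment at which its call begins.
A pose or a line that the arm cannot do raises IKError and nothing moves.
- job_done(): hands the job in, once; it reports no verdict.
The state is a dict: "time": time; "joint_pos": joint angles; "dq": joint speeds; "joint_torque": joint torques, N m; "ee_pos": TCP position; "ee_rot": TCP orientation; "ft_force": force on the tool from outside, world axes, zero at the start; "moment": the same for the moment, N m; "finger_gap": finger opening in m.
Only numpy, scipy, OpenCV 4.12 (cv2) and the standard library are available. Lean on these libraries where they do the work, as an engineer would, in place of code of your own. Each camera call takes 0.05 s, during which the arm holds its last target.

## Working session

There is one attempt and no reset: what is moved stays moved. The work goes in short steps, each a Python script; the robot and the scene stay as the last script left them, time stands still between calls to the robot, and variables do not carry over. Pictures are saved under pics/ and viewed, and the job is handed in when it is done.

```bash
ls; mkdir -p pics; python3 - <<'E'
from bench import *
import cv2,numpy as np
for n in("scene","top","wrist"):
    d=get_image(n); cv2.imwrite(f"pics/{n}0.png",d["frame"]); np.savez(f"pics/{n}0.npz",**d)
    print(n,d["camera_matrix"].tolist(),np.round(d["view"],4).tolist(),[k for k in d])
print(state())
E
```

```text
pics
scene [[482.3729832422385, 0.0, 325.3648830097958], [0.0, 482.3729832422385, 204.11617152279229], [0.0, 0.0, 1.0]] [[-0.8083, -0.5885, 0.0194, 0.349], [0.3074, -0.3937, 0.8663, -0.2641], [-0.5022, 0.7061, 0.4992, -1.1277], [0.0, 0.0, 0.0, 1.0]] ['frame', 'depth', 'camera_matrix', 'view']
top [[427.9421381910282, 0.0, 315.8080194998114], [0.0, 427.9421381910282, 201.31925629250117], [0.0, 0.0, 1.0]] [[0.0294, -0.9996, -0.0005, -0.1125], [0.989, 0.029, 0.1449, -0.5078], [-0.1448, -0.0048, 0.9894, -1.2118], [0.0, 0.0, 0.0, 1.0]] ['frame', 'depth', 'camera_matrix', 'view']
wrist [[309.70691628693146, 0.0, 321.86136894430604], [0.0, 309.70691628693146, 199.36271271436], [0.0, 0.0, 1.0]] [[0.2202, -0.9755, -0.0015, -0.5985], [0.9323, 0.2109, -0.2938, 0.035], [0.2869, 0.0633, 0.9559, -0.3908], [0.0, 0.0, 0.0, 1.0]] ['frame', 'depth', 'camera_matrix', 'view']
{'time': 0.15, 'joint_pos': array([-1.40570685e+00,  9.16979307e-02,  1.23160735e+00,  4.95764807e-05,
        1.81976353e+00, -5.66966272e-02]), 'dq': array([-0.00036325, -0.00106282, -0.00257929, -0.00045721, -0.00036939,
       -0.00153974]), 'joint_torque': array([ 2.80543325e-03, -4.47043562e+01, -4.06907165e+01,  7.00047403e-02,
        2.74409924e-02, -1.21800117e-04]), 'ee_pos': array([ 0.13196685, -0.58510303,  0.22976049]), 'ee_rot': array([-7.38298361e-04,  9.93856719e-01,  1.10671936e-01, -1.59885668e-05]), 'ft_force': array([-0.76701326,  0.70826546, -0.13454131]), 'moment': array([ 0.00024946, -0.0024227 ,  0.01698221]), 'finger_gap': 0.0880174131643806}
```

View pics/scene0.png

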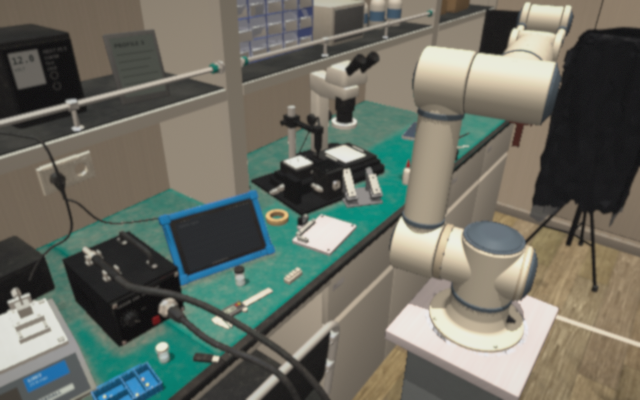

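View pics/top0.png

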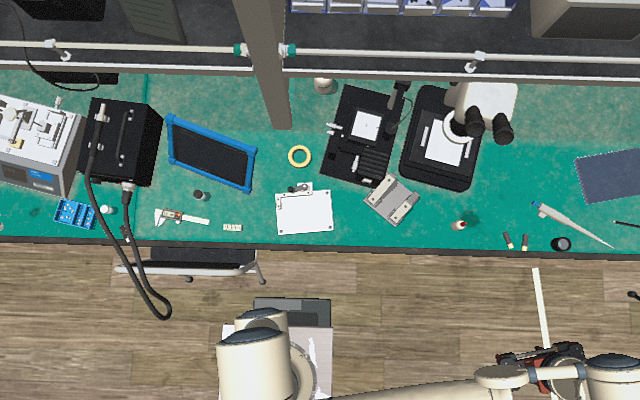

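View pics/wrist0.png

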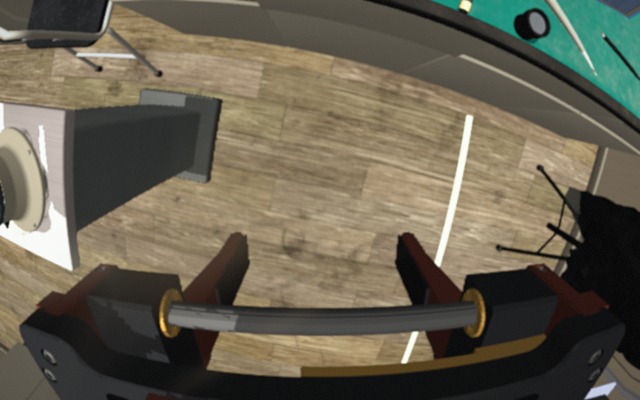

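The top view shows the jig (white bed) around pixel (304,212), with the knob near (292,188). The rack with its two bars is around (391,199), and the glue bottle is at (460,225). I'll get rough positions first, then move the wrist camera in.

```bash
cat > h.py <<'E'
import numpy as np,cv2
def ray(d,u,v,fish=False):
    K=d["camera_matrix"];V=d["view"]
    x=(u-K[0,2])/K[0,0];y=(v-K[1,2])/K[1,1]
    if fish:
        r=np.hypot(x,y); s=np.sin(r)/r if r>1e-9 else 1
        c=np.array([x*s,-y*s,-np.cos(r)])
    else: c=np.array([x,-y,-1.])
    R=V[:3,:3]; return -R.T@V[:3,3], R.T@c
def onz(d,u,v,z,fish=False):
    o,r=ray(d,u,v,fish); return o+r*(z-o[2])/r[2]
def proj(d,p,fish=False):
    K=d["camera_matrix"];c=d["view"][:3,:3]@np.asarray(p)+d["view"][:3,3]
    c=c*[1,-1,-1]
    if fish:
        r=np.hypot(c[0],c[1]);t=np.arctan2(r,c[2]);q=c[:2]/r*t
    else:q=c[:2]/c[2]
    return q*K[0,0]+K[:2,2]
def down(yaw):
    # tool z down; tool y axis (jaw) at angle yaw from world y ; q = Rz(yaw)*Rx(pi)
    from scipy.spatial.transform import Rotation as R
    q=(R.from_euler('z',yaw)*R.from_euler('x',np.pi)).as_quat(); return [q[3],q[0],q[1],q[2]]
E
python3 - <<'E'
from h import *
d=np.load("pics/top0.npz")
for n,u,v,z in [("jigTL",276,195,.012),("jigTR",330,190,.012),("jigBL",277,234,.012),("jigBR",333,233,.012),("knob",292,187,.05),("rack",391,200,.04),("glue",460,225,.05),("vial",200,195,.05),("term",232,227,.02)]:
    print(n,onz(d,u,v,z).round(3))
# wrist cam in tool frame
w=np.load("pics/wrist0.npz");print(ray(w,320,200,True))
K=cv2.resize(d["frame"][150:260,180:500],None,fx=2.5,fy=2.5,interpolation=cv2.INTER_CUBIC);cv2.imwrite("pics/topz.png",K)
from bench import *
print(inverse_kinematics([0.42,-0.08,0.33],down(0)), inverse_kinematics([0.42,0,0.3],down(0)))
E
```

```text
jigTL [0.53  0.022 0.012]
jigTR [ 0.55  -0.139  0.012]
jigBL [0.414 0.014 0.012]
jigBR [ 0.422 -0.151  0.012]
knob [ 0.549 -0.027  0.05 ]
rack [ 0.521 -0.316  0.04 ]
glue [ 0.453 -0.512  0.05 ]
vial [0.518 0.238 0.05 ]
term [0.43  0.146 0.02 ]
(array([ 0.21129438, -0.56641615,  0.38296067]), array([-0.29009768, -0.05788554, -0.95524479]))
[-2.67828205e-01 -3.20654380e-01  1.43252121e+00 -4.44089210e-16
  2.02972582e+00  1.30296812e+00] [-8.10410601e-02 -3.61440906e-01  1.51885184e+00 -4.44089210e-16
  1.98418172e+00  1.48975527e+00]
```

View pics/topz.png

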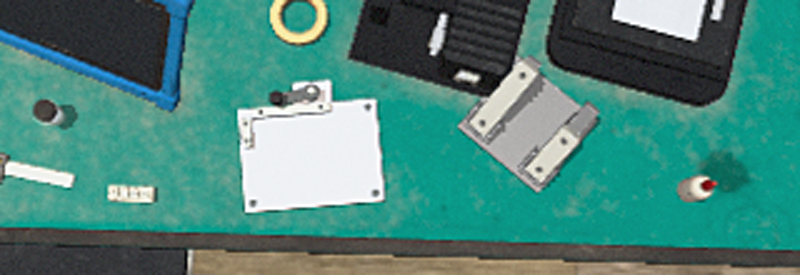

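```bash
python3 - <<'E'
from bench import *
from h import *
def snap(n):
    d=get_image("wrist"); cv2.imwrite(f"pics/{n}.png",d["frame"]); np.savez(f"pics/{n}.npz",**d)
move_to([0.44,-0.33,0.22],down(0)); hold(.15); snap("rk1")
move_to([0.43,-0.07,0.22],down(0)); hold(.15); snap("jg1")
d=get_image("top"); cv2.imwrite("pics/top1.png",d["frame"])
print(state()["time"])
for n in("rk1","jg1"):
    d=np.load(f"pics/{n}.npz"); z=d["depth"]; print((z>0).mean())
E
```

```text
3.1
0.9959296875
0.9959609375
```

View pics/rk1.png

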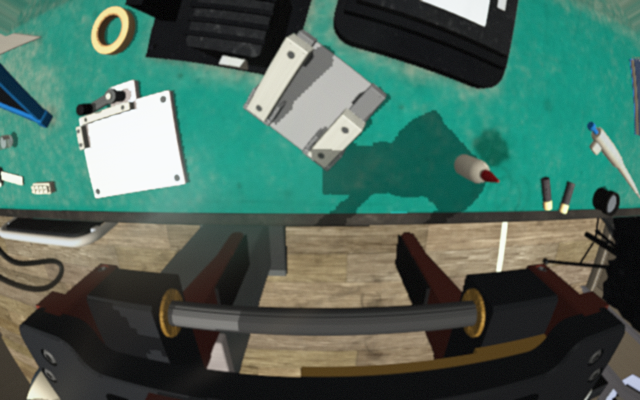

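View pics/jg1.png

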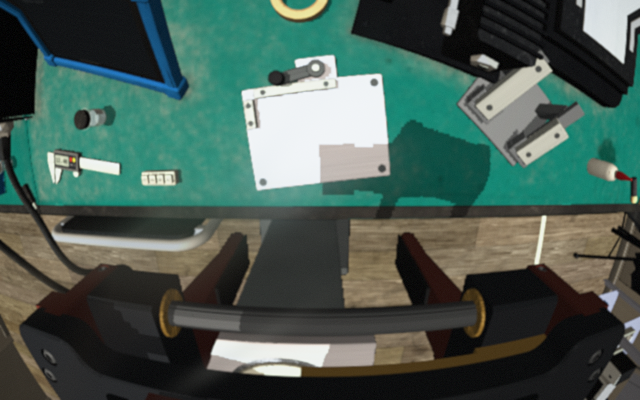

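```bash
python3 - <<'E'
import cv2
a=cv2.imread("pics/rk1.png")[20:180,225:405];cv2.imwrite("pics/rk1z.png",cv2.resize(a,None,fx=4,fy=3.6,interpolation=cv2.INTER_CUBIC)) if 0 else cv2.imwrite("pics/rk1z.png",cv2.resize(a,None,fx=3.7,fy=3.7,interpolation=cv2.INTER_CUBIC))
a=cv2.imread("pics/jg1.png")[45:200,230:400];cv2.imwrite("pics/jg1z.png",cv2.resize(a,None,fx=3.8,fy=3.8,interpolation=cv2.INTER_CUBIC))
E
```

```text
(no output)
```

View pics/rk1z.png

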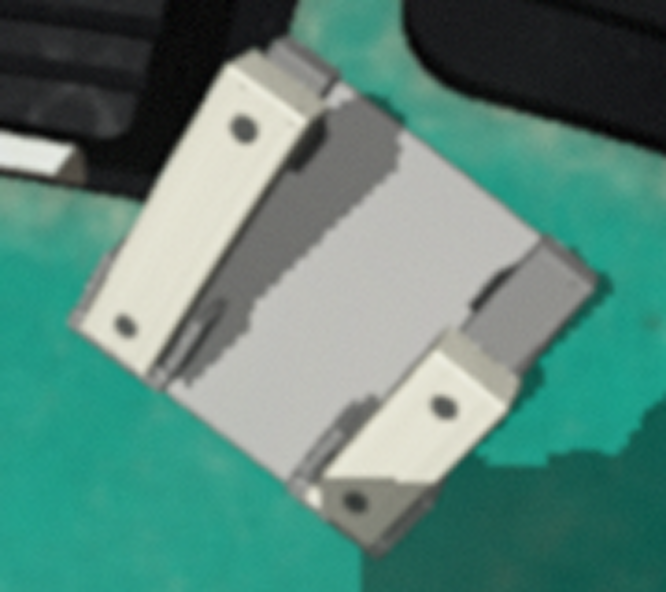

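View pics/jg1z.png

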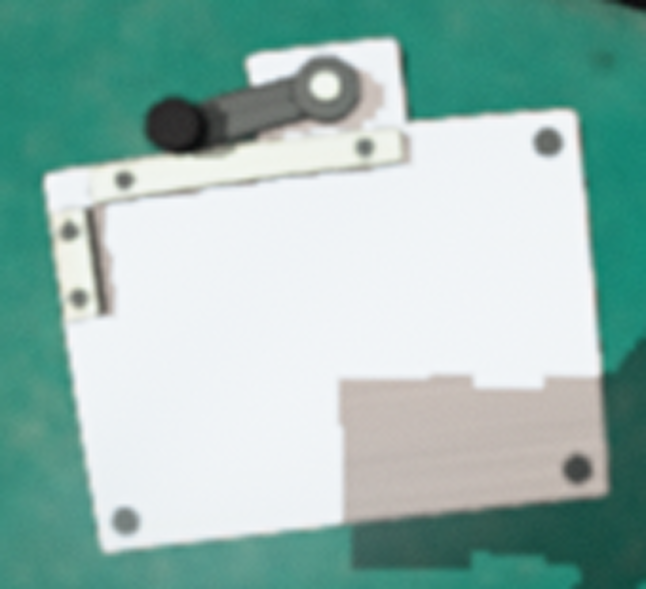

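The long bar is the left one, from the lower end near (250,108) to the upper end near (305,40) in rk1. The jig, fence, stop and knob (275,78) are clear in jg1. I'll measure them now.

```bash
cat > m1.py <<'E'
from h import *
def cloud(d):
    K=d["camera_matrix"];V=d["view"];v,u=np.mgrid[0:400,0:640]
    x=(u-K[0,2])/K[0,0];y=(v-K[1,2])/K[1,1];r=np.hypot(x,y)+1e-9
    t=np.tan(r)/r
    c=np.stack([x*t,-y*t,-np.ones_like(x)],-1)*d["depth"][...,None]
    return (c-V[:3,3])@V[:3,:3]
d=dict(np.load("pics/rk1.npz"));P=cloud(d);hsv=cv2.cvtColor(d["frame"],cv2.COLOR_BGR2HSV)
print("table z",np.median(P[150:170,240:260,2]))
for n,u,v in[("bar",275,80),("base",320,90),("rail",365,105)]:print(n,hsv[v,u],d["frame"][v,u],P[v,u].round(3))
# cream: colour
b=d["frame"].astype(int);m=((b[...,2]-b[...,0]>8)&(b[...,2]>150)&(hsv[...,1]<70)).astype(np.uint8)
roi=np.zeros_like(m);roi[25:175,235:400]=1;m&=roi
n,l,s,c=cv2.connectedComponentsWithStats(m)
for i in range(1,n):
    if s[i,4]<150:continue
    pts=P[l==i];print(i,s[i],c[i])
    # robust plane
    w=np.ones(len(pts),bool)
    for _ in range(6):
        q=pts[w];ce=q.mean(0);_,_,vt=np.linalg.svd(q-ce);nn=vt[2]*np.sign(vt[2][2]);w=abs((pts-ce)@nn)<.003
    print(" n",nn.round(3),"tilt",np.degrees(np.arccos(nn[2])).round(1),"yaw",np.degrees(np.arctan2(-nn[1],-nn[0])).round(1),w.sum(),len(pts))
    yaw=np.arctan2(-nn[1],-nn[0])
    # outline pixels cast on that plane
    mm=(l==i).astype(np.uint8);cs,_=cv2.findContours(mm,cv2.RETR_EXTERNAL,cv2.CHAIN_APPROX_NONE)
    ct=max(cs,key=len)[:,0]
    a=np.array([np.cos(yaw)*nn[2],np.sin(yaw)*nn[2],np.hypot(nn[0],nn[1])]);bb=np.cross(nn,a)
    L=[]
    for u,v in ct:
        o,r=ray(d,u,v,True);p=o+r*((ce-o)@nn)/(r@nn);L.append([(p-ce)@a,(p-ce)@bb])
    L=np.array(L,np.float32);R=cv2.minAreaRect(L*1000);print(" rect",R)
    cc=np.array(R[0])/1000;print(" top centre",(ce+cc[0]*a+cc[1]*bb).round(4))
E
python3 m1.py
python3 - <<'E'
import sys;sys.path.insert(0,'.')
import io,contextlib
with contextlib.redirect_stdout(io.StringIO()): from m1 import *
d=dict(np.load("pics/jg1.npz"));P=cloud(d)
for n,u,v in[("bed",330,120),("fence",263,92),("table",200,150),("knob",276,78),("hub",316,69),("vial",84,118)]:print(n,d["frame"][v,u],P[v,u].round(3))
d=dict(np.load("pics/rk1.npz"));P=cloud(d)
# heights around long bar (world region)
for x in np.arange(.44,.72,.03):
    row=[]
    for y in np.arange(-.18,-.46,-.03):
        k=(abs(P[...,0]-x)<.015)&(abs(P[...,1]-y)<.015);row.append(int(1000*np.percentile(P[k][:,2],97)) if k.any() else -1)
    print(round(x,2),row)
E
```

```text
table z -0.0006875888769382746
bar [ 27  20 225] [207 223 225] [ 0.548 -0.285  0.07 ]
base [ 30   7 188] [183 188 188] [ 0.541 -0.328  0.005]
rail [ 30   4 144] [142 144 144] [ 0.523 -0.371  0.074]
1 [ 247   35   66   86 2110] [278.17535545  75.47914692]
 n [-0.424  0.378  0.823] tilt 34.6 yaw -41.7 1956 2110
 rect ((-1.2458229064941406, 0.7763004302978516), (107.53164672851562, 25.448379516601562), 2.237271547317505)
 top centre [ 0.5483 -0.2846  0.069 ]
3 [ 312  108   53   43 1128] [340.29875887 132.16932624]
 n [-0.775 -0.624  0.1  ] tilt 84.3 yaw 38.8 294 1128
 rect ((445.7120056152344, -9.169342041015625), (30.89850425720215, 599.286376953125), 86.2126235961914)
 top centre [ 0.5349 -0.3251  0.5113]
bed [247 244 241] [ 0.496 -0.08   0.011]
fence [109 112 110] [ 0.53  -0.005  0.026]
table [122 141  49] [ 0.463  0.086 -0.001]
knob [47 48 49] [ 0.542 -0.024  0.058]
hub [238 244 241] [ 0.552 -0.064  0.043]
vial [38 44 46] [0.522 0.234 0.051]
0.44 [0, 0, 334, 334, 278, 31, 303, 334, 334, 0]
0.47 [0, 0, 334, 334, 334, 331, 334, 334, 334, 0]
0.5 [0, 0, 0, 41, 6, 69, 77, 4, 0, 0]
0.53 [0, 0, 43, 64, 69, 373, 80, 84, 0, 0]
0.56 [0, 1, 112, 113, 93, 92, 6, 6, 0, 26]
0.59 [14, 120, 120, 120, 119, 85, 28, 28, 28, 43]
0.62 [15, 120, 120, 120, 114, 25, 53, 62, 62, 64]
0.65 [14, -1, -1, -1, 38, 5, 50, 61, 63, 66]
0.68 [13, -1, -1, -1, -1, -1, -1, -1, -1, -1]
0.71 [-1, -1, -1, -1, -1, -1, -1, -1, -1, -1]
```

```bash
python3 - <<'E'
import io,contextlib
with contextlib.redirect_stdout(io.StringIO()): from m1 import *
d=dict(np.load("pics/rk1.npz"));P=cloud(d)
v,u=np.mgrid[0:400,0:640]
for lo,hi in((.1,.135),(.03,.1),):
    k=(P[...,2]>lo)&(P[...,2]<hi)&(v<180)&(u>140)&(u<330);print(lo,k.sum(),P[k].min(0).round(3),P[k].max(0).round(3),u[k].min(),u[k].max(),v[k].min(),v[k].max())
for vv in range(0,100,8): print(vv,[(round(float(P[vv,uu,0]),3),round(float(P[vv,uu,1]),3),int(P[vv,uu,2]*1000)) for uu in range(160,312,25)])
E
```

```text
0.1 4400 [ 0.565 -0.293  0.1  ] [ 0.625 -0.209  0.122] 182 279 0 58
0.03 5450 [ 0.45  -0.338  0.03 ] [ 0.663 -0.129  0.1  ] 141 329 0 170
0 [(0.653, -0.154, 64), (0.668, -0.161, 11), (0.623, -0.232, 112), (0.619, -0.256, 113), (0.616, -0.278, 114), (0.63, -0.295, 72), (0.65, -0.317, 13)]
8 [(0.645, -0.152, 59), (0.657, -0.161, 11), (0.613, -0.234, 116), (0.609, -0.258, 119), (0.609, -0.278, 113), (0.626, -0.293, 58), (0.645, -0.316, 0)]
16 [(0.64, -0.144, 45), (0.645, -0.163, 13), (0.606, -0.234, 114), (0.604, -0.256, 113), (0.602, -0.278, 113), (0.62, -0.292, 48), (0.634, -0.316, -1)]
24 [(0.641, -0.127, 13), (0.634, -0.163, 13), (0.599, -0.234, 113), (0.594, -0.258, 119), (0.592, -0.28, 120), (0.615, -0.29, 31), (0.623, -0.316, 0)]
32 [(0.63, -0.127, 13), (0.593, -0.212, 118), (0.589, -0.237, 120), (0.589, -0.257, 112), (0.587, -0.278, 112), (0.609, -0.289, 21), (0.613, -0.316, -1)]
40 [(0.619, -0.128, 13), (0.613, -0.164, 13), (0.584, -0.234, 114), (0.58, -0.258, 117), (0.578, -0.28, 119), (0.583, -0.297, 92), (0.584, -0.319, 85)]
48 [(0.608, -0.128, 13), (0.602, -0.164, 14), (0.5
[... 280 characters left out ...]
.584, -0.158, 0), (0.578, -0.197, 13), (0.565, -0.247, 79), (0.568, -0.265, 46), (0.562, -0.296, 81), (0.572, -0.316, 5)]
72 [(0.579, -0.121, 0), (0.574, -0.158, 0), (0.57, -0.192, 0), (0.567, -0.225, 0), (0.564, -0.258, 9), (0.555, -0.295, 77), (0.563, -0.316, 4)]
80 [(0.568, -0.12, 0), (0.564, -0.157, -1), (0.56, -0.192, 0), (0.557, -0.225, 0), (0.555, -0.256, 0), (0.548, -0.295, 71), (0.553, -0.316, 4)]
88 [(0.557, -0.12, 0), (0.553, -0.158, 0), (0.55, -0.192, 0), (0.547, -0.224, -1), (0.542, -0.268, 59), (0.54, -0.294, 64), (0.543, -0.316, 5)]
96 [(0.546, -0.127, 12), (0.543, -0.157, -1), (0.54, -0.191, -1), (0.537, -0.224, 0), (0.534, -0.266, 53), (0.534, -0.287, 5), (0.534, -0.316, 3)]
```

```bash
python3 - <<'E'
import io,contextlib
with contextlib.redirect_stdout(io.StringIO()): from m1 import *
d=dict(np.load("pics/jg1.npz"));P=cloud(d)
a=d["frame"][0:180,400:640];cv2.imwrite("pics/jgr.png",cv2.resize(a,None,fx=3.3,fy=3.3,interpolation=cv2.INTER_CUBIC))
v,u=np.mgrid[0:400,0:640]
k=(P[...,2]>.1)&(P[...,2]<.135)&(P[...,0]<.64)&(P[...,1]>-.32)&(P[...,1]<-.1)&(v<150);print(k.sum(),np.percentile(P[k],[1,99],axis=0).round(3))
t=dict(np.load("pics/top0.npz"));K=t["camera_matrix"]
c=np.stack([(u-K[0,2])/K[0,0],-(v-K[1,2])/K[1,1],-np.ones((400,640))],-1)*t["depth"][...,None]
Q=(c-t["view"][:3,3])@t["view"][:3,:3]
k=(Q[...,2]>.09)&(Q[...,2]<.135)&(Q[...,0]<.66)&(Q[...,0]>.4)&(Q[...,1]>-.40)&(Q[...,1]<-.1);print(k.sum(),np.percentile(Q[k],[1,99],axis=0).round(3))
for vv in range(145,200,5):print(vv,[(round(float(Q[vv,uu,0]),3),round(float(Q[vv,uu,1]),3),int(Q[vv,uu,2]*1000)) for uu in range(345,400,8)])
a=t["frame"][90:240,320:440];cv2.imwrite("pics/topr.png",cv2.resize(a,None,fx=4,fy=4,interpolation=cv2.INTER_CUBIC))
E
```

```text
3995 [[ 0.567 -0.293  0.101]
 [ 0.638 -0.211  0.121]]
912 [[ 0.567 -0.31   0.091]
 [ 0.657 -0.133  0.125]]
145 [(0.674, -0.178, 67), (0.674, -0.201, 70), (0.672, -0.223, 80), (0.668, -0.244, 96), (0.677, -0.271, 65), (0.693, -0.302, 13), (0.697, -0.328, 1)]
150 [(0.659, -0.178, 69), (0.661, -0.201, 64), (0.661, -0.224, 67), (0.648, -0.242, 115), (0.647, -0.263, 121), (0.677, -0.302, 13), (0.681, -0.328, 3)]
155 [(0.658, -0.182, 12), (0.651, -0.203, 44), (0.632, -0.219, 119), (0.634, -0.242, 115), (0.632, -0.263, 122), (0.635, -0.286, 114), (0.668, -0.33, -5)]
160 [(0.642, -0.182, 17), (0.643, -0.206, 16), (0.617, -0.219, 122), (0.619, -0.242, 116), (0.619, -0.264, 119), (0.621, -0.287, 112), (0.651, -0.329, -1)]
165 [(0.626, -0.182, 18), (0.617, -0.202, 60), (0.603, -0.219, 123), (0.605, -0.242, 114), (0.606, -0.264, 116), (0.63, -0.302, 16), (0.635, -0.329, -1)]
170 [(0.612, -0.182, 14), (0.603, -0.203, 56), (0.589, -0.22, 120), (0.591, -0.242, 116), (0.592, -0.265, 113), (0.615, -0.302, 17), (0.619, -0.328, 3)]
175 [(0.598, -0.183, 7), (0.597, -0.206, 16), (0.578, -0.221, 105), (0.577, -0.243, 114), (0.578, -0.264, 115), (0.6, -0.302, 16), (0.585, -0.314, 86)]
180 [(0.58, -0.183, 18), (0.582, -0.207, 14), (0.576, -0.228, 45), (0.571, -0.247, 78), (0.566, -0.266, 106), (0.57, -0.291, 89), (0.57, -0.313, 91)]
185 [(0.567, -0.184, 7), (0.569, -0.208, 4), (0.57, -0.232, 2), (0.568, -0.255, 14), (0.569, -0.279, 11), (0.557, -0.292, 79), (0.571, -0.328, 8)]
190 [(0.553, -0.184, 3), (0.554, -0.209, 0), (0.554, -0.232, 3), (0.555, -0.256, 3), (0.546, -0.273, 58), (0.545, -0.294, 68), (0.556, -0.328, 8)]
195 [(0.538, -0.185, 0), (0.538, -0.209, 2), (0.539, -0.233, 1), (0.54, -0.256, 4), (0.532, -0.273, 54), (0.541, -0.304, 4), (0.541, -0.328, 6)]
```

View pics/jgr.png

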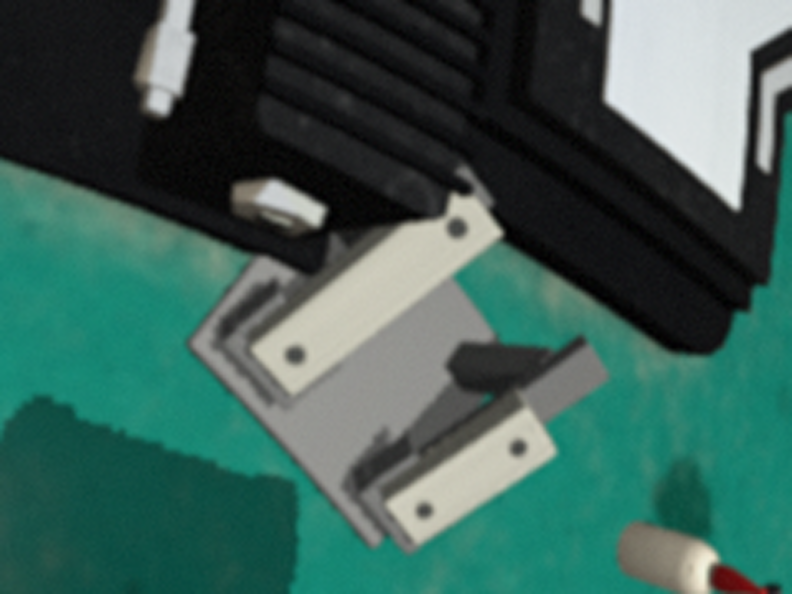

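View pics/topr.png

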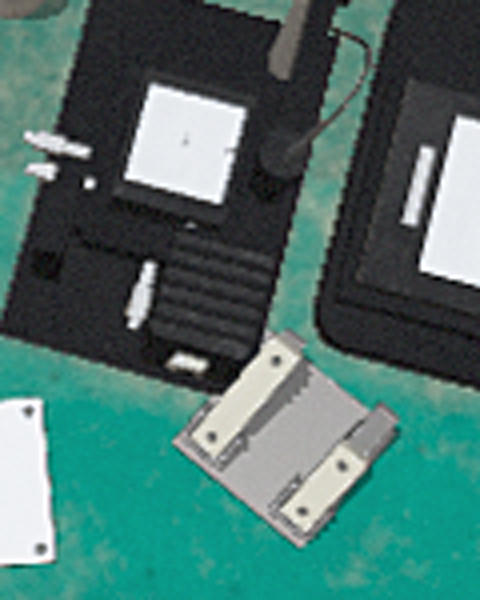

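The tall black ribbed block (about 0.12 m) sits right beside the long bar's upper half. It may block the left finger, so I'll check whether the rack's footprint overlaps it and what the gripper calls accept.

```bash
python3 - <<'E'
import io,contextlib
with contextlib.redirect_stdout(io.StringIO()): from m1 import cloud
from h import *
c=np.array([.5483,-.2846,.069]);y=np.radians(-41.7)
A=np.array([np.cos(y)*.819,np.sin(y)*.819,.5736]);N=np.array([-np.cos(y)*.5736,-np.sin(y)*.5736,.819]);B=np.cross(N,A)
for n in("rk1","jg1"):
    d=dict(np.load(f"pics/{n}.npz"));P=cloud(d)-c
    l=P@A*1000;b=P@B*1000;h=P@N*1000
    print(n)
    for lo in range(-60,60,5):
        row=[]
        for bo in range(-36,60,4):
            k=(abs(l-lo)<2.5)&(abs(b-bo)<2)&(h>-60)
            row.append("%4d"%np.median(h[k]) if k.sum()>0 else "   .")
        print("%4d"%(lo+50),*row)
E
```

```text
rk1
 -10  -35  -36  -35  -36  -36   -6   -6   -5   -6   -5   -5   -5   -5   -5    .  -45  -43  -43  -43  -43  -43  -43  -42  -42
  -5  -39  -39  -39  -39  -37   -8  -38  -19    0    0    0    0   -6   -7    .  -46  -46  -47  -46  -46  -47  -46  -44  -42
   0  -42  -42  -42  -42  -41   -8   -1    0    0    0    0    0   -7   -7    .  -49  -50  -50  -48  -47  -47  -43  -41  -34
   5  -45  -46  -46  -45  -44  -45  -44    0    0    0    0    0   -7   -7    .    .  -52  -49  -45  -44  -38  -37    .    .
  10  -49  -49  -49  -49  -48  -48  -47    0    0    0    0    0   -6   -7    .  -49  -48  -43  -41  -40  -40  -41    .    .
  15  -53  -53  -53  -53  -24  -51  -31  -51    0    0    0    0   -3   -8    .  -44  -43  -43  -43  -41    .    .    .    .
  20  -56  -57  -56  -56  -55  -22  -11  -55    0    0    0    0    0  -12    .  -46  -45  -45  -37  -36  -32    .    .    .
  25  -58  -59  -59  -59  -59  -58   -2    0    0    0    0    0    0    .    .  -40  -39  -37  -32  -27    .    .    .    .
  30    .    .    .    .    .    .   -1    0    0    0    0    0    0    .    .  -36  -33  -28  
[... 4207 characters left out ...]
    0    0    0    .   30   31   32   32   32   34  302   34   37   39   40
  85    .    .    .    .    .    .   -1    0    0    0    0    0    0    .   29   29   29   30   35   36   36   29   29   29
  90    .    .    .    .    .    .    .    0    0    0    0    0    0    .   28   28   32   33   31   25   26   26   30   32
  95    .    .    .    .    .    .   -2    0    0    0    0    0  -15    .   29   30   22   22   23   27   28   29   25   22
 100    .    .    .    .    .    .    .    .  -15  -15  -15  -16  -15    .    .   22   22   25   26   26   18   18   19   21
 105    .    .    .    .    .    .    .    .    .    .    .    .    .    .    .   23   23   15   14   16   17   21   22   22
```

The block is real, standing 0.12 m tall right beside the bar, with a white knob sticking out of its front. A centred mid-bar grasp with the jaws fully open would hit it. The guides are about 7 mm below the bar's top face, so I can grip shallow near the lower end instead. That needs tighter measurements, so I'll take closer pictures.

```bash
python3 - <<'E'
from bench import *
from h import *
def snap(n):
    d=get_image("wrist"); cv2.imwrite(f"pics/{n}.png",d["frame"]); np.savez(f"pics/{n}.npz",**d)
move_to([0.41,-0.065,0.13],down(0.1)); hold(.2); snap("jg2")
move_to([0.45,-0.18,0.18],down(-.3));
move_to([0.4825,-0.233,0.16],down(-.67)); hold(.2); snap("rk2")
print(state()["time"],state()["ee_pos"])
E
```

```text
5.0417 [ 0.48255222 -0.2320492   0.16086335]
```

View pics/jg2.png

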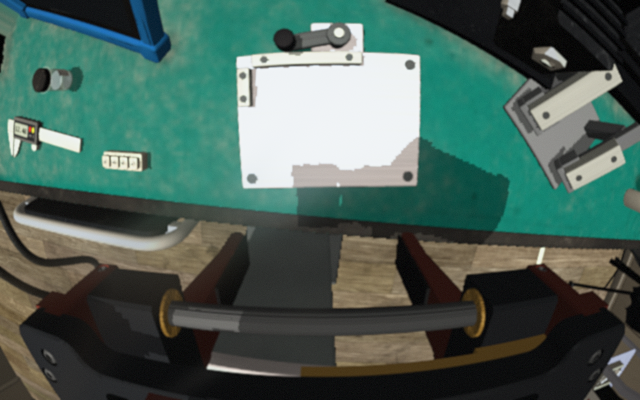

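View pics/rk2.png

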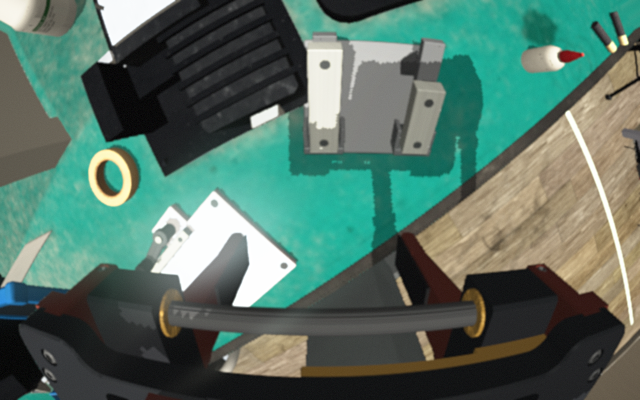

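```bash
python3 - <<'E'
import cv2
a=cv2.imread("pics/rk2.png")[20:175,230:390];cv2.imwrite("pics/rk2z.png",cv2.resize(a,None,fx=3.75,fy=3.75,interpolation=cv2.INTER_CUBIC))
a=cv2.imread("pics/jg2.png")[15:200,225:435];cv2.imwrite("pics/jg2z.png",cv2.resize(a,None,fx=3.2,fy=3.2,interpolation=cv2.INTER_CUBIC))
E
```

```text
(no output)
```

View pics/rk2z.png

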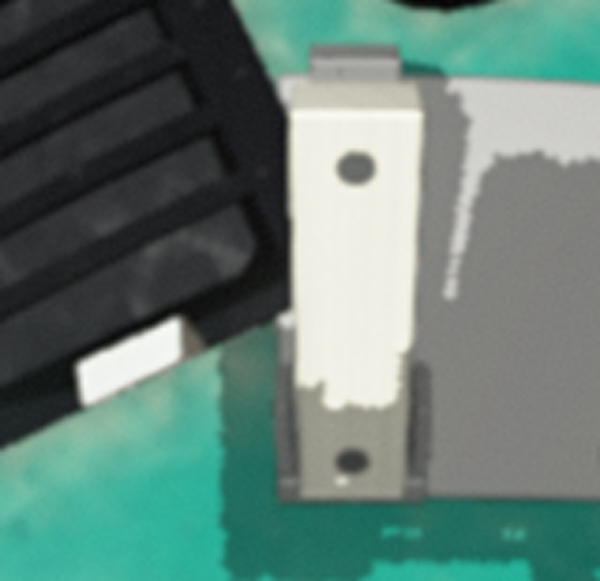

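View pics/jg2z.png

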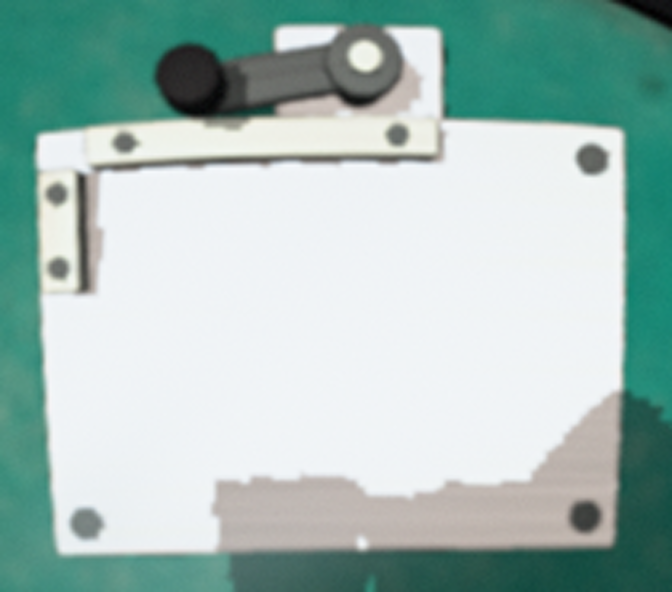

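```bash
cat > m2.py <<'E'
import io,contextlib
with contextlib.redirect_stdout(io.StringIO()): from m1 import cloud
from h import *
d=dict(np.load("pics/rk2.npz"));P=cloud(d)
z=lambda U,V:(230+(U-1.4)/3.75,20+(V-1.4)/3.75)
# depth of top face
poly=np.array([z(305,125),z(410,125),z(398,485),z(305,485)],np.int32)
m=np.zeros((400,640),np.uint8);cv2.fillPoly(m,[poly],1);q=P[m>0]
w=np.ones(len(q),bool)
for _ in range(6):
    ce=q[w].mean(0);_,_,vt=np.linalg.svd(q[w]-ce);n=vt[2]*np.sign(vt[2][2]);w=abs((q-ce)@n)<.003
print("plane c",ce.round(4),"tilt",np.degrees(np.arccos(n[2])),"yaw",np.degrees(np.arctan2(-n[1],-n[0])),w.sum(),len(q))
def frame(yd):
    y=np.radians(yd);s,c=np.sin(np.radians(35)),np.cos(np.radians(35))
    A=np.array([np.cos(y)*c,np.sin(y)*c,s]);N=np.array([-np.cos(y)*s,-np.sin(y)*s,c]);return A,np.cross(N,A),N
for yd in(-38.5,-40):
    A,B,N=frame(yd)
    C={}
    for k,U,V in(("UL",292,110),("UR",422,112),("LL",299,498),("LR",405,499)):
        o,r=ray(d,*z(U,V),True);C[k]=o+r*((ce-o)@N)/(r@N)
    e=lambda a,b:np.linalg.norm(C[a]-C[b])*1000
    dirL=C["UL"]-C["LL"];dirR=C["UR"]-C["LR"]
    f=lambda v:np.degrees(np.arctan2(v[1],v[0]))
    print(yd,"len",e("UL","LL"),e("UR","LR"),"wid",e("UL","UR"),e("LL","LR"),"yaws",f(dirL),f(dirR),f(dirL+dirR))
    ctr=sum(C.values())/4;print(" top centre",ctr.round(4), "upper mid",((C["UL"]+C["UR"])/2).round(4),"lower mid",((C["LL"]+C["LR"])/2).round(4))
print("holes", [onz(d,*z(*p),zz,True).round(4).tolist() for p,zz in (((355,168),.085),((352,462),.05))])
for n_,U,V,h in(("baseL",278,500,.006),("knobtip",82,402,.07),("knob2",180,322,.07),("blk corner",290,318,.1)):
    u,v=z(U,V);print(n_,onz(d,u,v,h,True).round(4),"depthpt",P[int(v),int(u)].round(4))
E
python3 m2.py
```

```text
plane c [ 0.5503 -0.2854  0.0738] tilt 89.78041825052783 yaw 51.19242044991259 759 2666
-38.5 len 99.14403833698877 99.06295931352979 wid 23.66967469398868 25.08075150894618 yaws -39.158047975148065 -38.16184693613018 -38.66015519187354
 top centre [ 0.5457 -0.2825  0.0699] upper mid [ 0.5774 -0.3078  0.0984] lower mid [ 0.514  -0.2571  0.0415]
-40 len 99.22836447843068 98.95155501341397 wid 23.668097295530455 25.079487394046613 yaws -39.15797447963843 -38.16296486471555 -38.66113136337253
 top centre [ 0.5457 -0.2825  0.07  ] upper mid [ 0.5774 -0.3078  0.0984] lower mid [ 0.514  -0.2571  0.0415]
holes [[0.5704, -0.302, 0.085], [0.5216, -0.2631, 0.05]]
baseL [ 0.5217 -0.2382  0.006 ] depthpt [ 5.225e-01 -2.375e-01  4.000e-04]
knobtip [ 0.5697 -0.2279  0.07  ] depthpt [ 0.5761 -0.2157  0.0133]
knob2 [ 0.5693 -0.2548  0.07  ] depthpt [ 0.5694 -0.2552  0.075 ]
blk corner [ 0.5542 -0.2741  0.1   ] depthpt [ 0.5587 -0.2707  0.0061]
```

```bash
cat >> m2.py <<'E'
print("----")
A,B,N=frame(-38.5)
t=(q-np.array([.5457,-.2825,.0699]))@N*1000
print("offset pct",np.percentile(t,[5,25,50,75,95]).round(2))
E
python3 m2.py | tail -1
python3 - <<'E'
import io,contextlib
with contextlib.redirect_stdout(io.StringIO()): from m2 import *
for n in("rk1","jg1","rk2","jg2"):
    dd=dict(np.load(f"pics/{n}.npz"));Pc=cloud(dd)-np.array([.5457,-.2825,.0699])
    l=Pc@A*1000;b=Pc@B*1000;h=Pc@N*1000
    k=(abs(l)<42)&(abs(b)<9)&(abs(h)<8);print(n,k.sum(),np.median(h[k]),"slope",np.polyfit(l[k],h[k],1)[0], np.polyfit(b[k],h[k],1)[0])
    # obstacles next to left finger: min label of points with b in 36..62, h>-8
    for lo,hi in((28,36),(36,44),(44,52),(52,60)):
        k=(b>lo)&(b<hi)&(h>-9)&(h<70)&(l>-60)&(l<60)
        print("  b",lo,hi,"L min",(np.sort(l[k])[:6]+50).round(0),"h",h[k][np.argsort(l[k])[:6]].round(0))
E
```

```text
offset pct [-3.39 -2.81 -2.4  -1.97 -1.33]
rk1 1228 -2.4589720901944188 slope -0.0004944728335517088 0.00221536381709624
  b 28 36 L min [39. 39. 39. 41. 42. 42.] h [-6. -7. -2. -7. -7. -4.]
  b 36 44 L min [36. 37. 42. 43. 43. 43.] h [-4. -4.  3.  4.  6.  8.]
  b 44 52 L min [34. 41. 41. 41. 42. 42.] h [ 2. 11. 11.  9. 11. 10.]
  b 52 60 L min [36. 36. 37. 40. 41. 41.] h [ 7.  6. 10. 11. 13. 13.]
jg1 1004 -2.4474666906213374 slope 0.0003309450922869441 0.002586857608446487
  b 28 36 L min [37. 39. 39. 40. 41. 43.] h [-7. -4. -5. -3. -5.  1.]
  b 36 44 L min [35. 36. 37. 37. 37. 38.] h [-5. -4. -5. -4. -3. -8.]
  b 44 52 L min [30. 31. 32. 33. 33. 33.] h [-5. -4. -2. -2. -2. -3.]
  b 52 60 L min [29. 30. 31. 31. 32. 32.] h [-5. -4. -3. -2. -0.  1.]
rk2 2011 -2.411035060068062 slope 0.0030724391586785535 0.0031501676315402547
  b 28 36 L min [40. 40. 41. 41. 41. 42.] h [-8. -7. -1. -6. -5. -3.]
  b 36 44 L min [42. 43. 44. 44. 45. 45.] h [3. 9. 8. 4. 7. 6.]
  b 44 52 L min [40. 40. 41. 41. 42. 42.] h [ 9.  8. 11.  9. 11.  9.]
  b 52 60 L min [34. 35. 35. 36. 38. 38.] h [ 6.  3.  8.  7.  9. 10.]
jg2 1391 -2.355669651056645 slope 0.0011794088529402222 -0.009661832160552457
  b 28 36 L min [37. 37. 38. 38. 38. 39.] h [-7. -7. -7. -7. -5. -6.]
  b 36 44 L min [34. 34. 35. 35. 35. 36.] h [-5. -6. -7. -4. -5. -8.]
  b 44 52 L min [29. 30. 30. 31. 31. 31.] h [-6. -4. -4. -5. -2. -4.]
  b 52 60 L min [29. 30. 30. 30. 31. 31.] h [-6. -5. -5. -2. -3. -6.]
```

```bash
cat > m3.py <<'E'
import io,contextlib
with contextlib.redirect_stdout(io.StringIO()): from m2 import cloud,frame
from h import *
from scipy.optimize import least_squares
def run(name,ox,oy,s,pts,kn):
    d=dict(np.load(f"pics/{name}.npz"))
    M=[];W=[]
    for (U,V),(x,y,z) in pts:
        W.append(onz(d,ox+(U-s/2+.5)/s,oy+(V-s/2+.5)/s,z,True)[:2]);M.append([x,y])
    M=np.array(M)/1e3;W=np.array(W);mc=M.mean(0);wc=W.mean(0)
    H=(M-mc).T@(W-wc);th=np.arctan2(H[0,1]-H[1,0],H[0,0]+H[1,1]);R=np.array([[np.cos(th),-np.sin(th)],[np.sin(th),np.cos(th)]])
    t=wc-R@mc;res=(W-(M@R.T+t))@R
    print(name,"yaw",np.degrees(th).round(2),"origin",t.round(4));print((res*1000).round(1).tolist())
    for n,(U,V),z in kn:
        p=onz(d,ox+(U-s/2+.5)/s,oy+(V-s/2+.5)/s,z,True)[:2];j=R.T@(p-t)*1000;print(n,j.round(1),"angle from pivot",np.arctan2(-(j[0]-68),j[1]+15).round(3))
run("jg2",225,15,3.2,[((38,133),(58,75,.012)),((624,128),(58,-90,.012)),((58,553),(-65,75,.012)),((612,546),(-65,-90,.012)),((89,166),(45,58,.026)),((438,158),(45,-35,.026)),((79,172),(45,60,.026)),((78,291),(11,60,.026))],[("knob",(191,78),.058),("pivot",(364,57),.043)])
run("jg1",230,45,3.8,[((44,175),(58,75,.012)),((575,110),(58,-90,.012)),((104,550),(-65,75,.012)),((606,491),(-65,-90,.012)),((92,202),(45,58,.026)),((404,157),(45,-35,.026)),((86,207),(45,60,.026)),((100,315),(11,60,.026))],[("knob",(175,122),.058),("pivot",(325,85),.043)])
d=dict(np.load("pics/rk2.npz"));A,B,N=frame(-38.5)
pl=np.array([.5457,-.2825,.0699])-.0024*N;C=[]
for U,V in((292,110),(422,112),(299,498),(405,499)):
    o,r=ray(d,230+(U-1.4)/3.75,20+(V-1.4)/3.75,True);C.append(o+r*((pl-o)@N)/(r@N))
C=np.array(C);print("bar top ctr",C.mean(0).round(4),np.linalg.norm(C[0]-C[2]),np.linalg.norm(C[1]-C[3]),np.linalg.norm(C[0]-C[1]),np.linalg.norm(C[2]-C[3]),((C-C.mean(0))@B*1000).round(1),((C-C.mean(0))@A*1000).round(1))
E
python3 m3.py
```

```text
jg2 yaw 6.53 origin [ 0.4849 -0.0566]
[[-0.4, -0.8], [-0.1, 0.8], [1.4, -0.9], [1.2, 1.5], [-0.2, -1.4], [-0.6, 0.8], [-1.7, -0.6], [0.4, 0.5]]
knob [59.6 25.7] angle from pivot 0.202
pivot [ 67.5 -14.4] angle from pivot 0.733
jg1 yaw 6.68 origin [ 0.4855 -0.0566]
[[-1.0, -0.6], [-1.4, 0.8], [1.0, -1.1], [1.3, 1.8], [0.1, -0.5], [0.8, 0.2], [-1.1, -0.5], [0.2, -0.1]]
knob [61.1 25.6] angle from pivot 0.167
pivot [ 67.5 -14.7] angle from pivot 1.091
bar top ctr [ 0.5457 -0.2825  0.067 ] 0.100356364390674 0.1002742939388428 0.023959105745972282 0.02538743710507808 [ 11.9 -12.1  12.8 -12.6] [ 50.3  50.  -50.1 -50.2]
```

```bash
cat > g.py <<'E'
from h import *
from scipy.spatial.transform import Rotation as Rot
def frame(yd):
    y=np.radians(yd);s,c=np.sin(np.radians(35)),np.cos(np.radians(35))
    A=np.array([np.cos(y)*c,np.sin(y)*c,s]);N=np.array([-np.cos(y)*s,-np.sin(y)*s,c]);return A,np.cross(N,A),N
A,B,N=frame(-38.5);CT=np.array([.5457,-.2825,.067])
q=Rot.from_matrix(np.c_[A,-B,-N]).as_quat();QG=[q[3],q[0],q[1],q[2]]
G=CT-.033*A+.003*N
JY=np.radians(6.6);JO=np.array([.4852,-.0566])
def jig(x,y): return JO+np.array([[np.cos(JY),-np.sin(JY)],[np.sin(JY),np.cos(JY)]])@(np.array([x,y])/1e3)
def snap(n,cam="wrist"):
    from bench import get_image
    d=get_image(cam); cv2.imwrite(f"pics/{n}.png",d["frame"]); np.savez(f"pics/{n}.npz",**d)
E
python3 - <<'E'
from bench import *
from g import *
print(G,QG,state()["finger_gap"])
for k in(.12,.06,.0): print(inverse_kinematics(G+k*N,QG))
move_to(G+.10*N,QG); move_l(G+.03*N,.12); hold(.1); snap("ap1");snap("ap1t","top"); print(state()["time"],state()["ee_pos"]-G-.03*N,state()["ft_force"])
E
```

```text
[ 0.52319787 -0.26460099  0.05052943] [np.float64(0.09913988907282614), np.float64(0.9003937017638868), np.float64(-0.3144315568902408), np.float64(0.2838930436804182)] 0.08782278133047644
[-0.40876543 -0.68885756  2.11679396 -0.1661814   1.12457757  1.86028144]
[-0.43345418 -0.55604571  2.12232495 -0.16344287  0.98407347  1.85843016]
[-0.45401572 -0.40164785  2.1052588  -0.16653657  0.84523861  1.86132851]
6.675 [ 3.51864263e-04 -7.60362441e-05  1.26973559e-03] [ 0.11077331 -0.53644571  0.2928668 ]
```

View pics/ap1.png

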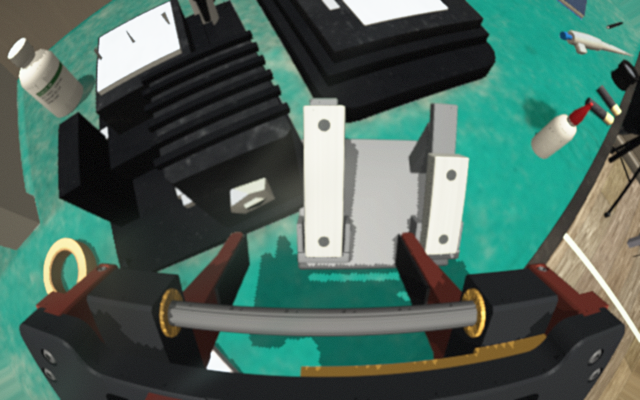

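The view confirms alignment: the fingertips at (240,235) and (405,235) are centred on the bar at x≈323, and the left tip is still clear of the white knob at (250,195). I'll go in slowly while watching the force.

```bash
python3 - <<'E'
from bench import *
from g import *
f0=state()["ft_force"]
for k in(.02,.01,.005,0):
    move_l(G+k*N,.05); s=state(); print(k,(s["ft_force"]-f0).round(2),(s["ee_pos"]-G-k*N).round(4))
    if np.linalg.norm(s["ft_force"]-f0)>4: print("contact");break
snap("ap2");print(s["time"])
E
```

```text
0.02 [-0.33  0.66 -0.16] [-0.0003  0.0001 -0.0008]
0.01 [-0.71 -0.06 -0.21] [-0.0002 -0.     -0.0008]
0.005 [-0.48  1.02  0.53] [-0.0001  0.     -0.0005]
0 [-0.71  1.48 -0.48] [-0.0001  0.     -0.0005]
7.875
```

View pics/ap2.png

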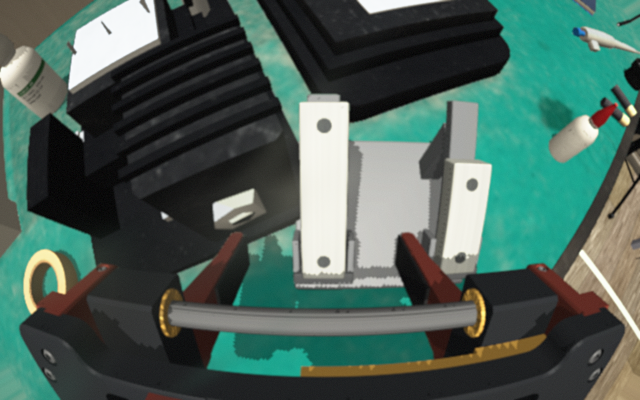

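```bash
python3 - <<'E'
from bench import *
from g import *
close(); s=state(); print(s["finger_gap"],s["ft_force"].round(2),s["time"])
if .02<s["finger_gap"]<.03:
    move_l(G+.012*N,.03); print(state()["finger_gap"],state()["ft_force"].round(2))
    move_l(G+.07*N,.06); snap("lf1"); s=state(); print(s["finger_gap"],s["ft_force"].round(2),s["time"])
E
```

```text
0.024279608454035203 [-3.12 -1.    0.95] 8.9167
0.024575854839134274 [-3.17 -2.01 -0.78]
0.023987315747168496 [ 0.06  0.24 -1.93] 10.6333
```

View pics/lf1.png

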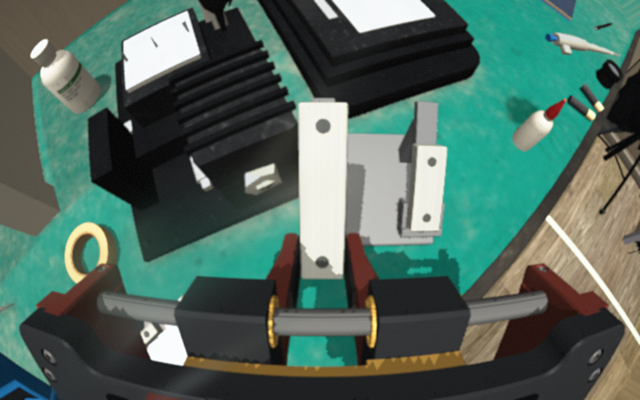

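The bar is out of the rack, held straight, with no sag. Next I carry it to the jig.

```bash
cat >> g.py <<'E'
QP=down(JY-np.pi/2)
E
python3 - <<'E'
from bench import *
from g import *
xy=jig(-18,33)
print(xy,inverse_kinematics([*xy,.1],QP),inverse_kinematics([*xy,.031],QP))
p=np.array(state()["ee_pos"]);move_l([p[0]-.03,p[1]+.03,.20],.2)
move_to([*xy,.12],QP); move_l([*xy,.06],.15); hold(.15); snap("pl1");snap("pl1s","scene"); s=state();print(s["finger_gap"],s["ft_force"].round(2),s["ee_pos"],s["time"])
E
```

```text
[ 0.46352636 -0.02588757] None NoneTraceback (most recent call last):
  File "<stdin>", line 6, in <module>
bench.IKError: the arm cannot take that pose within its joint ranges
```

```bash
cat >> g.py <<'E'
QP=down(JY+np.pi/2)
E
python3 - <<'E'
from bench import *
from g import *
xy=jig(-18,-33)
print(state()["ee_pos"],xy,inverse_kinematics([*xy,.2],QP),inverse_kinematics([*xy,.031],QP))
move_to([*xy,.16],QP); move_l([*xy,.06],.15); hold(.15); snap("pl1");snap("pl1s","top"); s=state();print(s["finger_gap"],s["ft_force"].round(2),s["ee_pos"],s["time"])
E
```

```text
[ 0.46151212 -0.20952183  0.19859768] [ 0.47111222 -0.09145017] [-0.26263761 -0.23764627  1.59780288  0.          1.78143604 -0.37782934] [-0.26263761 -0.18239771  1.85155038  0.          1.47243999 -0.37782934]
0.02455987218196837 [-0.14 -0.02 -1.6 ] [ 0.47172235 -0.09158765  0.06109105] 14.2917
```

View pics/pl1.png

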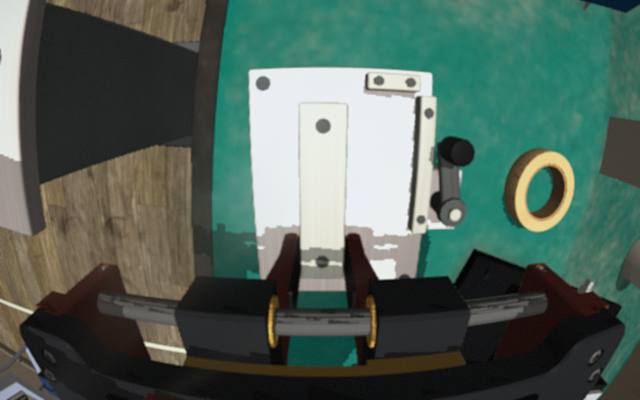

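The bar (300–348, rows 103–290) hangs parallel to the fence over the bed and short of the stop. I'll lower it to contact.

```bash
python3 - <<'E'
from bench import *
from g import *
xy=jig(-18,-33); f0=state()["ft_force"]
move_l([*xy,.036],.06)
for z in np.arange(.034,.0255,-.001):
    move_l([*xy,z],.03); f=state()["ft_force"]-f0; print(round(z,4),f.round(2),state()["ee_pos"][2].round(4))
    if f[2]>6: break
hold(.1);snap("pl2");print(state()["ft_force"]-f0,state()["time"])
E
```

```text
0.034 [-0.43 -0.03 -0.01] 0.0342
0.033 [ 0.24 -0.56  0.6 ] 0.033
0.032 [-0.54  0.89  0.12] 0.0319
0.031 [ 0.18 -0.61 -0.43] 0.031
0.03 [-3.    0.78  6.16] 0.0307
[-2.07295408 -0.13927677  7.19465402] 16.2417
```

View pics/pl2.png

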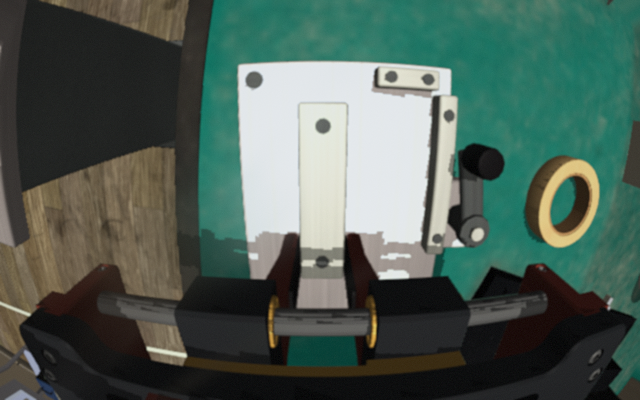

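It touched down at TCP z≈0.031, as predicted for a bar lying flat. I'll release it and go behind the bar with closed fingers.

```bash
cat >> g.py <<'E'
QX=down(JY)
E
python3 - <<'E'
from bench import *
from g import *
xy=jig(-18,-33)
gripper_open(); move_l([*xy,.11],.15)
snap("pl3t","top")
close()
move_to([*jig(-52,0),.11],QX)
move_l([*jig(-52,0),.024],.12); hold(.1)
print(state()["time"],state()["finger_gap"],state()["ft_force"])
snap("ps1")
E
```

```text
21.7833 0.0005958917274106576 [ 0.71396767 -0.15572903 -0.1634519 ]
```

View pics/ps1.png

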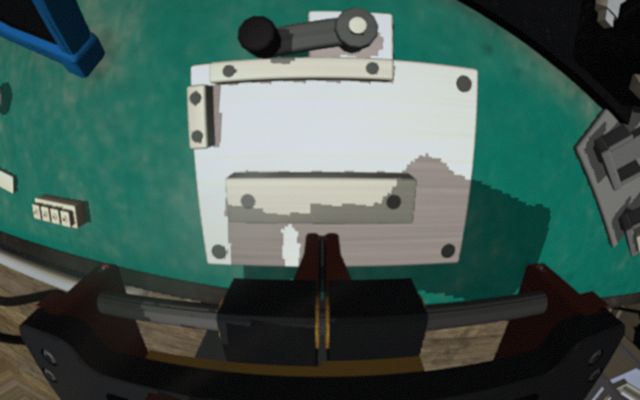

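```bash
python3 - <<'E'
from bench import *
from g import *
f0=state()["ft_force"];ex=np.array([np.cos(JY),np.sin(JY)])
move_l([*jig(-4,0),.024],.06)
print((state()["ft_force"]-f0).round(2))
move_l([*jig(6,0),.024],.05);print((state()["ft_force"]-f0).round(2))
for x in np.arange(7,17,1.):
    move_l([*jig(x,0),.024],.03);f=(state()["ft_force"]-f0)
    F=-f[:2]@ex;print(x,F.round(2))
    if F>7:break
hold(.1);snap("ps2");print(state()["time"])
E
```

```text
[ 0.27 -1.47 -0.78]
[-0.68  0.46  0.23]
7.0 0.2
8.0 -0.14
9.0 5.66
10.0 10.33
24.2833
```

View pics/ps2.png

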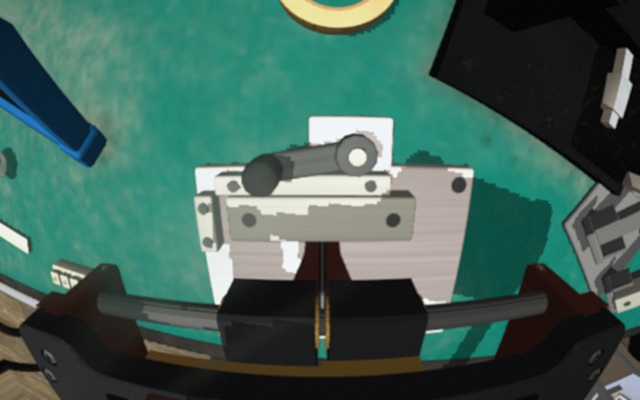

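```bash
python3 - <<'E'
from bench import *
from g import *
ey=np.array([-np.sin(JY),np.cos(JY)])
move_l([*jig(-4,0),.024],.1);move_l([*jig(-4,0),.055],.15);move_l([*jig(30,-78),.055],.2);move_l([*jig(30,-78),.024],.12)
hold(.1);f0=state()["ft_force"]
move_l([*jig(30,-62),.024],.06);f=(state()["ft_force"]-f0);print((-f[:2]@ey).round(2))
for y in np.arange(-61,-44,1.):
    move_l([*jig(30,y),.024],.03);f=(state()["ft_force"]-f0)
    F=-f[:2]@ey;print(y,F.round(2),end="; ")
    if F>7:break
hold(.1);snap("ps3");print(state()["time"])
E
```

```text
-0.01
-61.0 0.3; -60.0 0.04; -59.0 0.25; -58.0 0.51; -57.0 1.63; -56.0 0.41; -55.0 0.34; -54.0 0.54; -53.0 0.92; -52.0 0.86; -51.0 -0.03; -50.0 0.22; -49.0 5.56; -48.0 8.93; 30.0833
```

View pics/ps3.png

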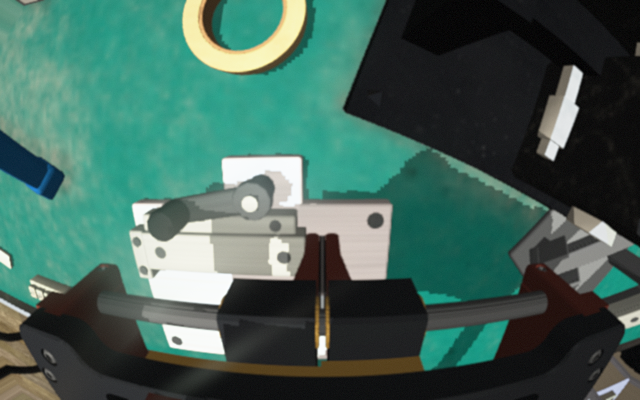

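```bash
python3 - <<'E'
from bench import *
from g import *
ex=np.array([np.cos(JY),np.sin(JY)])
move_l([*jig(30,-56),.024],.1);move_l([*jig(30,-56),.055],.15);move_l([*jig(-2,8),.055],.25);move_l([*jig(-2,8),.024],.12)
hold(.1);f0=state()["ft_force"]
move_l([*jig(6,8),.024],.06)
for x in np.arange(7,14,1.):
    move_l([*jig(x,8),.024],.03);f=(state()["ft_force"]-f0)
    F=-f[:2]@ex;print(x,F.round(2),end="; ")
    if F>6:break
move_l([*jig(-6,8),.024],.1);move_l([*jig(-20,8),.12],.25)
hold(.15);snap("ck1");print(state()["time"])
im=cv2.imread("pics/ck1.png");cv2.imwrite("pics/ck1z.png",cv2.resize(im[40:240,170:490],None,fx=2.5,fy=2.5,interpolation=cv2.INTER_CUBIC))
E
```

```text
7.0 0.02; 8.0 0.41; 9.0 5.77; 10.0 9.77; 33.9667
```

View pics/ck1z.png

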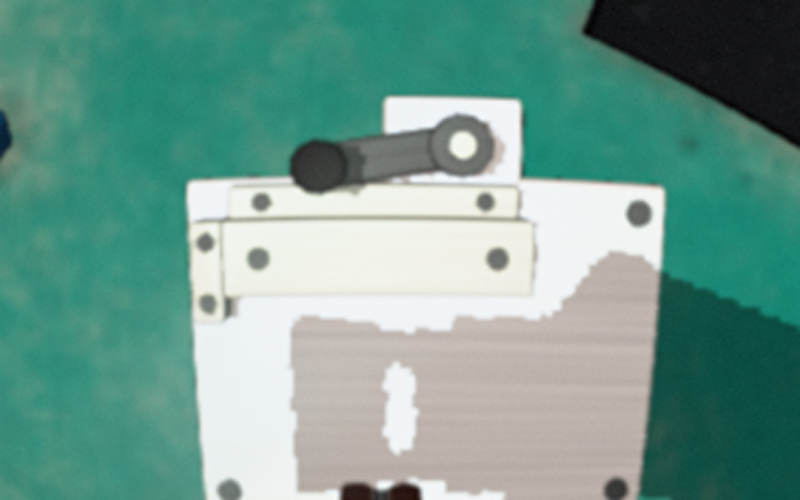

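The bar is flush along the fence and against the stop, with no visible gaps. Next I swing the keeper.

```bash
python3 - <<'E'
from bench import *
from g import *
def pose(th,off):
    x=68-42*np.sin(th)+off*np.cos(th); y=-15+42*np.cos(th)+off*np.sin(th)
    return jig(x,y),down(JY+th)
xy,q=pose(.1,26)
print(inverse_kinematics([*xy,.12],q))
move_to([*xy,.12],q); move_l([*xy,.051],.12); hold(.1); f0=state()["ft_force"]; snap("kp0")
for th in list(np.arange(.1,1.45,.15))+[1.45,1.5,1.53,1.56,1.59,1.62,1.65]:
    xy,q=pose(th,19.5); move_l([*xy,.051],.08,q); f=state()["ft_force"]-f0
    a=JY+th; t=np.array([-np.cos(a),-np.sin(a)]);F=-f[:2]@t
    print(round(th,2),F.round(2),f.round(1),end="; ")
    if th>1.4 and F>5: break
    if F>15:print("stop");break
snap("kp1");print(state()["time"])
E
```

```text
[-8.95094538e-02  1.99811028e-02  1.49995520e+00 -4.44089210e-16
  1.62165635e+00  1.26609514e+00]
0.1 0.02 [ 0.1 -0.4 -0.8]; 0.25 -0.91 [-0.6 -1.1 -0.8]; 0.4 -0.67 [-0.7 -0.1 -1.6]; 0.55 -0.66 [-0.4 -0.6 -1. ]; 0.7 -0.17 [ 0.3 -0.5 -1.5]; 0.85 -0.61 [-0.1 -0.7 -1.2]; 1.0 -0.62 [-0.3 -0.5 -0.9]; 1.15 -0.19 [-0.3 -0.1 -1. ]; 1.3 -0.67 [-0.4 -0.6 -1. ]; 1.45 -0.79 [-0.3 -0.8 -1. ]; 1.5 -1.46 [ 0.6 -1.4 -0.5]; 1.53 0.38 [-0.7  0.3 -1.4]; 1.56 -0.84 [-0.1 -0.9 -1.6]; 1.59 0.03 [ 0.8  0.1 -0.8]; 1.62 4.94 [ 0.  5. -1.]; 1.65 8.01 [-0.   8.2  0.7]; 39.8667
```

View pics/kp1.png

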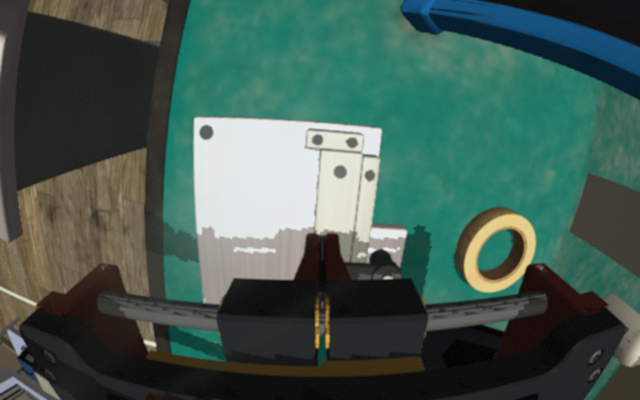

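```bash
python3 - <<'E'
from bench import *
from g import *
p=state()["ee_pos"];ey=np.array([-np.sin(JY),np.cos(JY)])
move_l([*(p[:2]+.012*ey),p[2]],.08);move_l([*(p[:2]+.012*ey),.14],.2)
move_to([*jig(-60,0),.15],QX);hold(.15);snap("ck2");snap("ck2t","top");print(state()["time"])
im=cv2.imread("pics/ck2.png");cv2.imwrite("pics/ck2z.png",cv2.resize(im[20:220,170:490],None,fx=2.5,fy=2.5,interpolation=cv2.INTER_CUBIC))
im=cv2.imread("pics/ck2t.png");cv2.imwrite("pics/ck2tz.png",cv2.resize(im[130:280,150:500],None,fx=2.2,fy=2.2,interpolation=cv2.INTER_CUBIC))
E
```

```text
42.4333
```

View pics/ck2z.png

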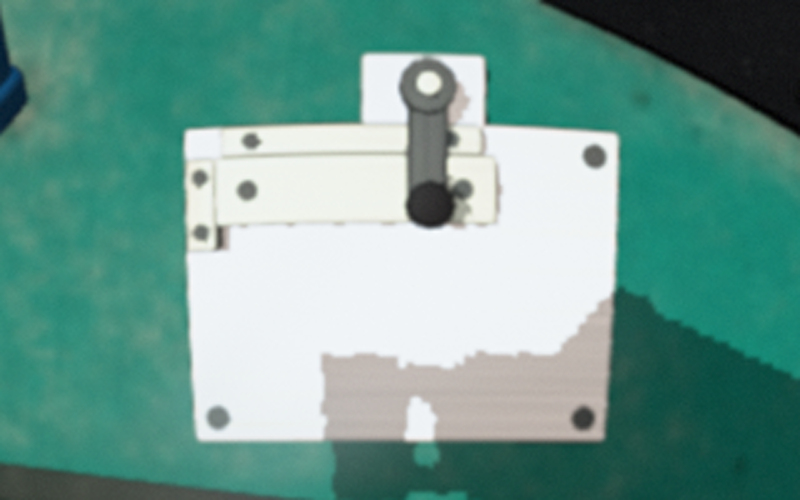

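View pics/ck2tz.png

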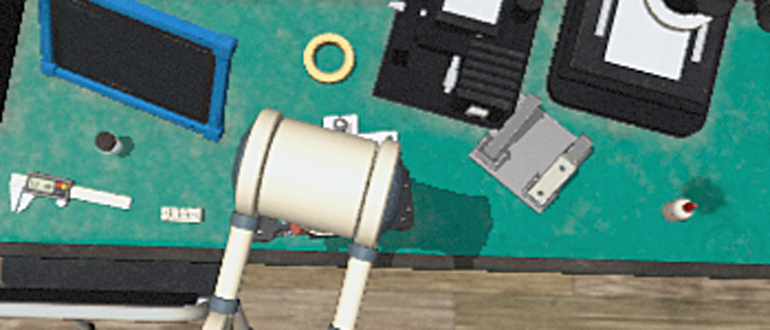

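The keeper is closed across the bar, and the bar is still flush on the fence and against the stop. The short bar and bystanders haven't moved, and the robot is clear, so I'm handing in.

```bash
python3 - <<'E'
from bench import *
print(job_done(), state()["time"])
E
```

```text
the job is handed in; nothing more can be done
the job is handed in; nothing more can be done
```

The longer bar is registered in the jig with the keeper closed over it. I handed the job in soon after 42.4 s on the robot clock, against the 61 s limit.

- **Taking the bar:** A black device stood right beside the bar's upper half and left no room for the open left finger. I took a shallow grip near the lower end instead, just above the rack's side guides. This is lower than the 25–100 mm stretch you gave as free to grasp. The bar came out straight and did not slip.
- **Placing it:** My first planned placing direction was outside the joint range, so I turned the bar the other way round. It touched the bed at the height expected for a flat bar, and only then did I open the gripper.
- **Registering it:** I pushed it to the fence, then to the end stop, then to the fence again. Each push ended in a clear force rise of about 9–10 N.
- **Keeper:** I swung the knob round until it met its stop, where the force rose to about 8 N, then backed off.

**Last checks:** The final close-up shows no visible gap at the fence or the stop, and the keeper arm square across the bar. In the top view the short bar, glue, vial, terminal block and caliper look where they started; I compared these by eye only. The robot was clear of everything at hand-in. No check failed. The only small disagreement was fence contact about 1 mm sooner than predicted, within the uncertainty of the finger width.

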